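# Fetch the cash box key and hold the lock open

### The arm

A 6-joint arm with a two-finger parallel gripper is mounted at the origin on the work surface. World frame = base frame: x ahead of the robot, y to its left, z up, the work surface at z = 0. Lengths are in m, angles in rad, forces in N, time in s.
With the tool pointing down it reaches from about 0.35 to 0.8 m from the base axis. Payload 7.3 kg.
Tool frame: the origin (TCP) lies midway between the tips of the shut fingers; the grasp point (between the pads) lies 19 mm behind it; z points along the fingers, y is the line along which they close (so a half turn about z gives the same grasp; the last joint's range is limited). The gripper opens to 85 mm and grips with 20 to 120 N. Pads are 22 mm wide; open, the fingers measure 114 mm over their backs; the gripper's body (76 mm by 85 mm) begins 54 mm behind the grasp point. The pads swing forward as they close: fully open they stand 13 mm farther back than shut.
Start: joints at [1.032, 0.342, 1.524, -0, 1.275, -0.146], TCP at [0.201, 0.485, 0.231] pointing down, gripper open.
Joint ranges: [-2.53, 2.53], [-0.77, 2.02], [0.04, 2.7], [-1, 4.14], [0.28, 2.66], [-3.11, 3.11]. Speed limits (rad/s): [2.57, 2.57, 3.14, 3.14, 3.14, 3.14].

### API

Orientations are given as a unit quaternion [x, y, z, w].
In Python, from workcell import r gives the robot as it stands. Calls block until the motion is done:
- r.reach(position, orientation): joint-space move of the TCP to a pose.
- r.move_straight(position, orientation=None, speed=0.15, max_force=None): straight line of the TCP; orientation=None keeps the orientation; speed is the mean speed in m/s. With max_force (N) it stops when the force on the tool has changed by that much, and returns True; else False.
- r.movej(angles): joint-space move.
- r.command_gripper(opening, force=None): finger opening in m; force is the grip in N (None keeps the last); returns when the fingers have stopped.
- r.hold(seconds).
- r.solve_ik(position, orientation): joint angles nearest the present ones, or None.
- r.read_state(): the state.
- r.get_image(name): name is "scene" or "top" or "wrist"; returns the picture (480x640x3 uint8, red, green, blue); there is no depth.
- r.camera_model(name): a dict with "K" (3x3 intrinsics, pixels), "R" (3x3) and "t" (3): a world point X has camera coordinates R X + t; the wrist camera has in their place "tool_from_camera" (4x4, takes a point from camera to tool coordinates, whose origin is the TCP and whose axes are the flange's). Camera axes: x right, y down, z forward; pixel columns grow to the right and rows downward; lengths in m; the calibration is good to about 2 mm. A picture is of the moment at which its call begins: read the wrist's pose just before it. camera_model takes no time and is no camera call.
A pose or a line that the arm cannot do raises r.PlanningError and nothing moves.
- r.finish_job(): hands the job in; it is judged then, once.
The state is a dict: "time_s": time; "joint_positions": joint angles; "dq": joint speeds; "tau": joint torques, N m; "eef_pos": TCP position; "eef_rot": TCP orientation; "contact_force": force on the tool from outside, world axes, zero at the start; "torque": the same for the moment, N m; "grip_width": finger opening in m; "grip_force": force on a finger pad.
Only numpy, scipy, OpenCV 4.12 (cv2) and the standard library are available. Lean on these libraries where they do the work, as an engineer would, in place of code of your own. Each camera call takes 0.05 s, during which the arm holds its last target. There are 200 camera calls.

### The job

At the fair stall, pull the drawer of the little plywood drawer unit wide open by its handle and take out the key that stands in it. Push the key fully home in the lock on top of the grey cash box (its pins are sticky, so wiggle it past them), then turn it a quarter turn clockwise against the spring, as far as it goes, and finish while still gripping the key and holding it turned. Leave the other things on the counter undisturbed.

Things in the scene. Friction and masses are not known exactly. Their poses are not given: they have to be found in the camera images.
- cabinet: Fixed plywood drawer unit, 200 deep (x) x 180 wide (y) x 100 mm high, one drawer. Origin: middle of its front face, at the underside (on the counter); its own +x points into the unit, so the drawer comes out along its -x. It may stand on the left or the right of the counter, turned up to 0.2 rad.
- drawer (a joint): How far the drawer is out, m: 0 shut (start) to 0.14 at the stop. Friction about 2 N plus 8 N per m/s; it stays where left.
- drawer_handle (a point): Middle of the drawer's steel bar handle: a bar 10 mm thick, 100 mm long along the unit's y, with two 8 mm stems at +-45 mm. It stands 40 mm out from the front face (35 mm free behind the bar) and 78 mm above the counter; the front face ends 98 mm above the counter. Moves with the drawer.
- key_rest (a point): Middle of the top face of the wooden rest (44 x 30 x 30 mm) on the drawer floor in which the key stands; 60 mm behind the drawer's front face and 48 mm above the counter. Its upright slot is 15 x 6 mm, long along the unit's x, 30 mm deep. The drawer's side walls are 58 mm above the counter, at +-75 mm in y; the front panel is 12 mm thick and 98 mm high.
- key: Loose key, 30 g, standing bow up in the rest. Origin: at the shoulder, where the blade meets the bow; z up. Bow: black plastic block 30 (x) x 9 (y) x 38 mm high (z 0 to 38), to be gripped across its 9 mm. Blade: steel, 12 (x) x 4 (y) mm, 28 mm long downwards, its last 8 mm tapering to 5 mm wide. Fits the lock either way round (half turn); home when the shoulder meets the face.
- key_tip (a point): Tip of the key's blade, 28 mm below the key's origin; same axes as the key.
- cashbox: Fixed grey steel cash box, 170 deep x 220 wide x 90 mm high. Origin: on the counter straight below the lock's axis, 40 mm behind the front face and midway across; its own x points away from the front. A flat carrying handle 100 mm wide stands 14 mm above the top, 60 mm behind the lock's axis. May stand left or right of the drawer unit, turned up to 0.2 rad.
- keyway (a point): Centre of the keyway's mouth on the brass cylinder's face (34 mm round), 94 mm above the counter, facing up; at rest its axes are the cash box's. Slot 13.4 (x) x 5.4 (y) mm, 30 deep, 4 mm 45 degree lead-in all round. Sticky spring pins stand 3 mm in at its +x end 9 mm down and its -x end 16 mm down: a straight push takes 15 to 20 N, with small wiggles 10. Home: tip 28 mm below the mouth.
- cylinder (a joint): Angle of the lock cylinder (the keyway turns with it), rad: 0 at rest (start), growing clockwise seen from above, stop at 1.65. A spring turns it back: 0.01 N m at rest, 0.06 N m at the stop. The key has about 0.12 rad of play in the slot either way.
- house: Bystander: small plywood house model, 60 x 80 x 80 mm, on top of the drawer unit towards the back. Origin under its centre.
- tower: Bystander: round plywood tower model, 54 mm across, 82 mm high, on the counter. Origin under its centre.
- jar: Bystander: glass jar with a white cap, 52 mm across, 70 mm high, on the counter. Origin under its centre.
- mug: Bystander: white mug, 80 mm across, 90 mm high, on the counter. Origin under its centre.

How it is judged:
On the way, in this order (a step that is already met when the one before it is completed fails the run):
1. the drawer is pulled open by 80 mm or more (value of joint drawer above 0.08 m), for 0.1 s.
2. the key is held and fully home in the keyway, not yet turned (z of key_tip in the frame of keyway below -0.024 m and horizontal distance between key_tip and keyway below 0.005 m and contact force between the fingers and key above 2 N and value of joint cylinder below 0.5 rad), for 0.1 s.
At the end, for the whole second after the job is handed in: Key fully home (tip within 5 mm of full depth and of the axis, blade in line with the slot), cylinder turned over 1.3 rad and at rest, fingers still gripping the key (over 2 N), and house, tower, jar and mug within 30 mm of where they stood (value of joint cylinder above 1.3 rad and velocity of joint cylinder below 0.1 rad/s and z of key_tip in the frame of keyway below -0.023 m and horizontal distance between key_tip and keyway below 0.005 m and angle between the x axis of key and the x axis of keyway, either way round below 0.3 rad and contact force between the fingers and key above 2 N and linear speed of key below 0.02 m/s and not (distance of any of house, tower, jar, mug from where it was at the start of the episode above 0.03 m)); the arm keeps its last pose, push and grip.
It fails at once if a bystander is knocked (moved over 30 mm) (distance of any of house, tower, jar, mug from where it was at the start of the episode above 0.03 m).
It also fails if it takes over 67 s, if anything falls off the work surface, if the arm or the gripper's body presses on something with over 40 N, if the wrist force passes 120 N, or if a joint passes its speed limit or range.

## Working session

There is one attempt and no reset: what is moved stays moved. The work goes in short steps, each a Python script; the robot and the scene stay as the last script left them, time stands still between calls to the robot, and variables do not carry over. Pictures are saved under pics/ and viewed, at most 10 in all, crops included, and the job is handed in when it is done.

```bash
mkdir -p pics; ls; python3 - <<'E'
from workcell import r
import cv2, numpy as np
for n in ("scene","top"):
    im=r.get_image(n); cv2.imwrite(f"pics/{n}0.png",im[:,:,::-1])
    m=r.camera_model(n); print(n,np.round(m["K"],1).tolist(),np.round(m["R"],3).tolist(),np.round(m["t"],3).tolist())
print(np.round(r.camera_model("wrist")["tool_from_camera"],3).tolist())
s=r.read_state(); print(s)
E
```

```text
pics
workcell.py
scene [[499.1, 0.0, 320.5], [0.0, 499.1, 232.4], [0.0, 0.0, 1.0]] [[0.318, 0.948, -0.003], [0.674, -0.229, -0.702], [-0.667, 0.221, -0.712]] [-0.182, -0.327, 1.733]
top [[563.4, 0.0, 319.1], [0.0, 563.4, 243.3], [0.0, 0.0, 1.0]] [[0.025, -1.0, -0.003], [-0.987, -0.024, -0.157], [0.157, 0.007, -0.988]] [-0.014, 0.583, 1.575]
[[0.001, -0.955, -0.297, 0.077], [1.0, 0.001, 0.001, -0.0], [-0.001, -0.297, 0.955, -0.143], [0.0, 0.0, 0.0, 1.0]]
{'time_s': 0.1, 'joint_positions': array([ 1.03200071e+00,  3.42665314e-01,  1.52491054e+00, -1.42902136e-06,
        1.27540747e+00, -1.46002130e-01]), 'dq': array([-7.00818336e-06, -3.41118618e-03, -1.83231133e-03,  1.56936692e-03,
        1.48202284e-03, -1.32886109e-03]), 'tau': array([ 2.94462392e-03, -4.34446907e+01, -2.46492898e+01, -8.82903350e-05,
        4.50048785e-03, -5.86255695e-06]), 'eef_pos': array([0.20075167, 0.48471826, 0.23069292]), 'eef_rot': array([ 1.95136368e-01,  9.80775874e-01, -6.55197847e-04, -2.32812020e-04]), 'contact_force': array([ 0.62724277, -0.2574702 , -0.20768429]), 'torque': array([ 0.0195972 , -0.00822544,  0.0207384 ]), 'grip_force': 0.0, 'grip_width': 0.08579910492716247}
```

View pics/scene0.png

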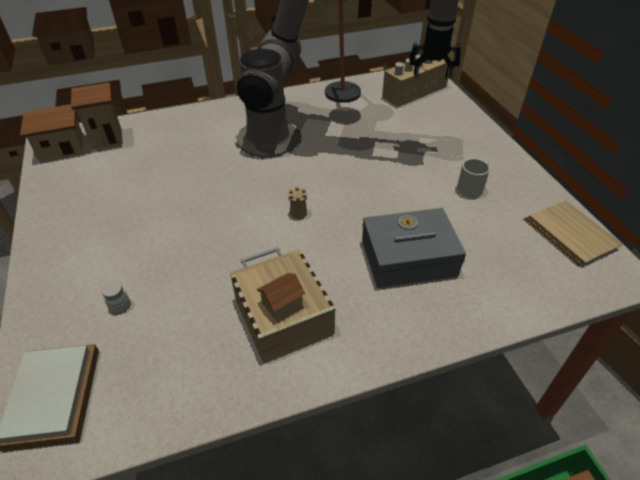

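View pics/top0.png

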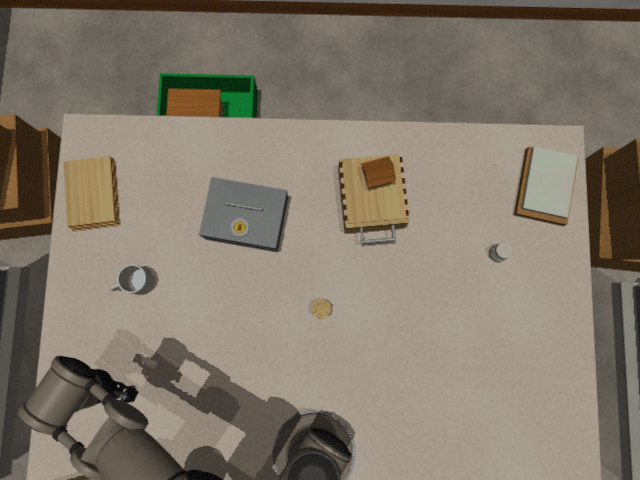

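The scene view shows the lock at about (408,222) and the handle from (243,262) to (278,250). In the top view the lock is at (240,227) and the handle runs from (361,243) to (395,240). I'll triangulate these, then look closer with the wrist camera.

```bash
cat > h.py <<'E'
from workcell import r
import cv2, numpy as np
from scipy.spatial.transform import Rotation as Rot
def q(a): return np.array([np.cos(a/2),np.sin(a/2),0,0])   # tool down, tool x at yaw a, tool y at yaw a-90deg
def cam(n):
    m=r.camera_model(n); K=np.array(m["K"])
    if n=="wrist":
        s=r.read_state(); T=np.eye(4); T[:3,:3]=Rot.from_quat(s["eef_rot"]).as_matrix(); T[:3,3]=s["eef_pos"]
        W=np.linalg.inv(T@np.array(m["tool_from_camera"])); return K@W[:3]
    return K@np.c_[m["R"],m["t"]]
def tri(P1,u1,P2,u2):
    X=cv2.triangulatePoints(P1,P2,np.array(u1,float).reshape(2,1),np.array(u2,float).reshape(2,1)); return X[:3,0]/X[3,0]
def plane(P,u,z):
    A=np.c_[P[:,0],P[:,1],-np.array([u[0],u[1],1.])]; return np.linalg.solve(A,-(P[:,2]*z+P[:,3]))[:2]
def snap(name):
    P=cam("wrist"); im=r.get_image("wrist"); cv2.imwrite(f"pics/{name}.png",im[:,:,::-1]); np.save(f"pics/{name}.npy",P); return im
E
python3 - <<'E'
from h import *
S,T=cam("scene"),cam("top")
for a,b in [((408,222),(240,227)),((243,262),(361,243)),((278,250),(395,240))]: print(tri(S,a,T,b).round(3), plane(T,b,.09).round(3))
for b,z in [((321,308),.08),((133,280),.09),((340,230),.1),((408,224),.1),((342,160),.1),((404,156),.1),((200,238),.09),((279,250),.09)]: print(b,plane(T,b,z).round(3))
L=plane(T,(240,227),.094);H=plane(T,(378,241.5),.078)
for n,p in (("L",L),("H",H)):
  for a in (0,1.57,3.14,-1.57):
    for d in (.06,.1):
      c=p-0*p; off=np.array([np.cos(a),np.sin(a)])*-d+p
      print(n,a,d,None if (x:=r.solve_ik([*off,.3],q(a))) is None else np.round(x,2))
E
```

```text
[0.618 0.224 0.092] [0.617 0.223]
[ 0.584 -0.16   0.046] [ 0.58  -0.117]
[ 0.6   -0.172  0.107] [ 0.591 -0.213]
(321, 308) [ 0.397 -0.01 ]
(133, 280) [0.461 0.513]
(340, 230) [ 0.614 -0.058]
(408, 224) [ 0.636 -0.247]
(342, 160) [ 0.817 -0.059]
(404, 156) [ 0.833 -0.236]
(200, 238) [0.583 0.334]
(279, 250) [0.555 0.111]
L 0 0.06 [ 0.25  0.45  1.18 -0.    1.52  1.82]
L 0 0.1 [ 0.27  0.37  1.29 -0.    1.48  1.84]
L 1.57 0.06 [ 0.14  0.52  1.05 -0.    1.57  0.14]
L 1.57 0.1 [ 0.07  0.51  1.08 -0.    1.56  0.08]
L 3.14 0.06 [ 0.21  0.7   0.74 -0.    1.7  -1.36]
L 3.14 0.1 [ 0.2   0.81  0.53 -0.    1.8  -1.37]
L -1.57 0.06 [ 0.32  0.62  0.89 -0.    1.63 -2.83]
L -1.57 0.1 [ 0.37  0.66  0.82 -0.    1.67 -2.77]
H 0 0.06 [-0.44  0.35  1.32 -0.    1.47  1.13]
H 0 0.1 [-0.48  0.28  1.42 -0.    1.44  1.09]
H 1.57 0.06 [-0.49  0.51  1.08 -0.    1.56 -0.49]
H 1.57 0.1 [-0.54  0.54  1.02 -0.    1.58 -0.54]
H 3.14 0.06 [-0.37  0.59  0.93 -0.    1.62 -1.94]
H 3.14 0.1 [-0.35  0.69  0.76 -0.    1.69 -1.91]
H -1.57 0.06 [-0.31  0.44  1.19 -0.    1.52  2.83]
H -1.57 0.1 [-0.24  0.43  1.2  -0.    1.51  2.9 ]
```

```bash
cat > look.py <<'E'
from h import *
L=np.array([.618,.224,.094]);H=np.array([.586,-.165,.078])
tiles=[]
for n,p,a in (("L",L,np.pi-.125),("H",H,np.pi+.114)):
  x=np.array([np.cos(a),np.sin(a)]);y=np.array([x[1],-x[0]])
  for i,d in enumerate((-.05,.05)):
    t=p[:2]+.03*x+d*y
    r.reach([*t,.24],q(a)); r.hold(.2)
    im=snap(f"{n}{i}"); P=np.load(f"pics/{n}{i}.npy"); u=P@np.r_[p,1]; u=(u[:2]/u[2]).round().astype(int)
    o=np.clip(u-[200,150],0,[240,180]); tiles.append(im[o[1]:o[1]+300,o[0]:o[0]+400]); print(n,i,u,o)
cv2.imwrite("pics/m1.png",np.vstack([np.hstack(tiles[:2]),np.hstack(tiles[2:])])[:,:,::-1])
print(r.read_state()["time_s"],r.camera_model("wrist")["K"])
E
python3 look.py
```

```text
L 0 [387 261] [187 111]
L 1 [259 260] [ 59 110]
H 0 [384 253] [184 103]
H 1 [262 253] [ 62 103]
5.6583 [[403.99792467   0.         323.27709521]
 [  0.         403.99792467 238.61520076]
 [  0.           0.           1.        ]]
```

View pics/m1.png

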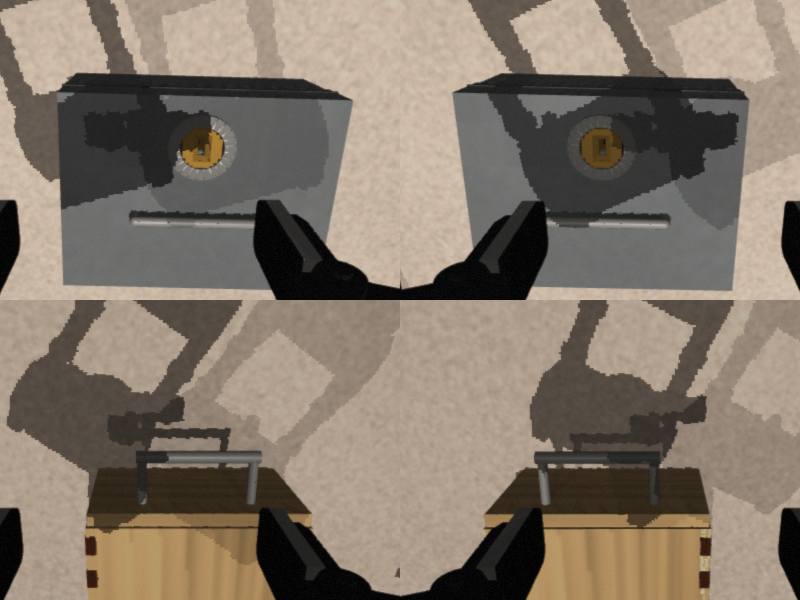

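The montage shows the lock disc at about (389,258) and (261,257), with the box's front edge just above it. The bar ends are at (322,260) and (446,258) in H0, and at (197,260) and (322,260) in H1.

```bash
python3 - <<'E'
from h import *
P={n:np.load(f"pics/{n}.npy") for n in("L0","L1","H0","H1")}
c={}
big=[]
for n in("L0","L1"):
    im=cv2.imread(f"pics/{n}.png"); hsv=cv2.cvtColor(im,cv2.COLOR_BGR2HSV)
    m=cv2.inRange(hsv,(10,130,40),(30,255,255)); u0=P[n]@[.618,.224,.094,1];u0=u0[:2]/u0[2]
    yy,xx=np.mgrid[:480,:640]; m[np.hypot(xx-u0[0],yy-u0[1])>35]=0
    pts=cv2.findNonZero(m); e=cv2.fitEllipse(cv2.convexHull(pts)); print(n,u0.round(1),e); c[n]=e[0]
    x,y=map(int,e[0]); big.append(cv2.resize(im[y-37:y+38,x-50:x+50],(400,300),interpolation=cv2.INTER_CUBIC)); print(x-50,y-37)
for n,pp in(("H0",[(322,259),(446,258)]),("H1",[(197,259),(322,259)])):
    im=cv2.imread(f"pics/{n}.png"); x,y=260,230
    big.append(cv2.resize(im[210:310,(300 if n=="H0" else 175):][:,:170],(400,235))); 
cv2.imwrite("pics/m2.png",np.vstack([np.hstack(big[:2]),np.hstack(big[2:])]))
print("lock",tri(P["L0"],c["L0"],P["L1"],c["L1"]), [plane(P[n],c[n],.094).round(4) for n in c])
for i,(a,b) in enumerate([((322,259.5),(197,259.5)),((446,258),(322,259.5))]): print("bar",tri(P["H0"],a,P["H1"],b).round(4),plane(P["H0"],a,.078).round(4),plane(P["H1"],b,.078).round(4))
for n,o,ps in (("L0",(187,111),[(58,93),(352,99),(63,285)]),("L1",(59,110),[(53,94),(348,98),(333,291)])): 
    e=[plane(P[n],np.add(o,p),.09) for p in ps]; d=e[0]-e[1]; print("box",np.round(e,4).tolist(), np.arctan2(-d[0],d[1]), np.linalg.norm(d))
for n,o,ps in (("H0",(184,103),[(86,215),(312,215)]),("H1",(62,103),[(84,215),(311,215)])):
    e=[plane(P[n],np.add(o,p),.098) for p in ps]; d=e[0]-e[1]; print("cab",np.round(e,4).tolist(), np.arctan2(-d[0],d[1]), np.linalg.norm(d))
E
```

```text
L0 [387.4 260.7] ((388.85546875, 258.9588623046875), (40.641117095947266, 43.051597595214844), 58.96063232421875)
338 221
L1 [259.  259.6] ((260.1783447265625, 257.8685607910156), (40.69285583496094, 42.963050842285156), 107.47259521484375)
210 220
lock [0.61670664 0.22517389 0.09409866] [array([0.6167, 0.2252]), array([0.6167, 0.2252])]
bar [ 0.5946 -0.2141  0.0853] [ 0.5976 -0.2137] [ 0.5973 -0.2162]
bar [ 0.5836 -0.1166  0.083 ] [ 0.5848 -0.1149] [ 0.5859 -0.1163]
box [[0.5619, 0.1232], [0.5933, 0.3396], [0.7295, 0.097]] 2.9976857905893155 0.21868320771831484
box [[0.5625, 0.1227], [0.5929, 0.3394], [0.7631, 0.3154]] 3.002098993733629 0.2188425673244504
cab [[0.6437, -0.2496], [0.6232, -0.0727]] -3.0260882254495716 0.17815465741220432
cab [[0.643, -0.2493], [0.6228, -0.0717]] -3.0284918610522404 0.17872203065774567
```

View pics/m2.png

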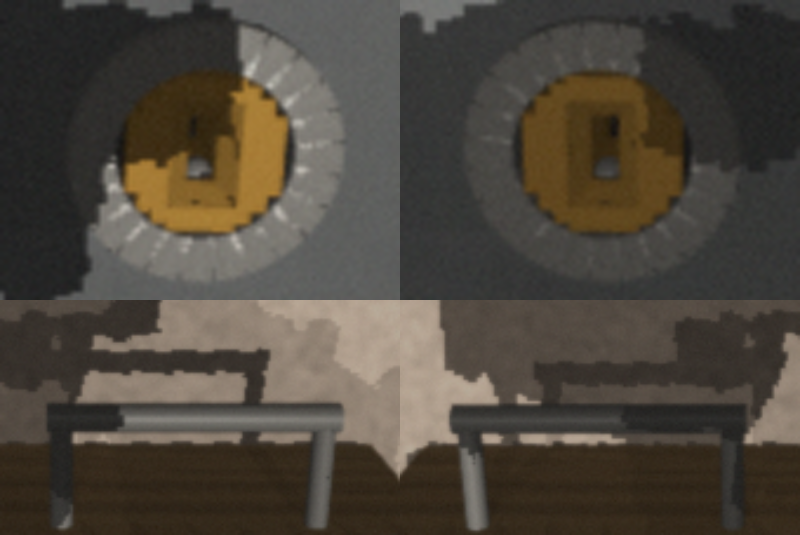

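```bash
cat > pull.py <<'E'
from h import *
c=.1145; X=np.array([np.cos(c),np.sin(c),0]); H=np.array([.592,-.1655,.059]); Q=q(np.pi/2+c)
r.command_gripper(.03,40)
r.reach(H+[0,0,.1],Q); print("hit",r.move_straight(H,speed=.08,max_force=8), r.read_state()["eef_pos"])
r.command_gripper(0.0,40); s=r.read_state(); print(s["grip_width"],s["grip_force"],s["contact_force"])
print("stop",r.move_straight(H-.139*X,speed=.08,max_force=20)); s=r.read_state(); print(s["eef_pos"],s["contact_force"],s["grip_width"])
r.command_gripper(.03); p=r.read_state()["eef_pos"]; r.move_straight(p+[0,0,.13],speed=.15)
# look at key from two places
F=np.array([.633,-.161,0])-.139*X; K=F+.06*X; K[2]=.07; print("key guess",K)
a=np.pi+c; x=np.array([np.cos(a),np.sin(a)]); y=np.array([x[1],-x[0]]); tiles=[]
for i,d in enumerate((-.04,.04)):
    r.reach([*(K[:2]+.03*x+d*y),.22],q(a)); r.hold(.2); im=snap(f"K{i}"); P=np.load(f"pics/K{i}.npy"); u=P@np.r_[K,1]; u=(u[:2]/u[2]).round().astype(int)
    o=u-[100,75]; print(i,u,o); tiles.append(cv2.resize(im[o[1]:o[1]+150,o[0]:o[0]+200],(400,300),interpolation=cv2.INTER_CUBIC))
cv2.imwrite("pics/m3.png",np.hstack(tiles)[:,:,::-1]); print(r.read_state()["time_s"])
E
python3 pull.py
```

```text
hit False [ 0.59236055 -0.16564914  0.05960148]
0.008486847405738478 39.010080099105835 [0.15264294 0.57182132 2.69031488]
stop False
[ 0.45402499 -0.18155584  0.05954409] [0.93523897 0.95667393 6.56603207] 0.008376996411588827
key guess [ 0.55451729 -0.17002575  0.07      ]
0 [374 258] [274 183]
1 [272 258] [172 183]
14.85
```

View pics/m3.png

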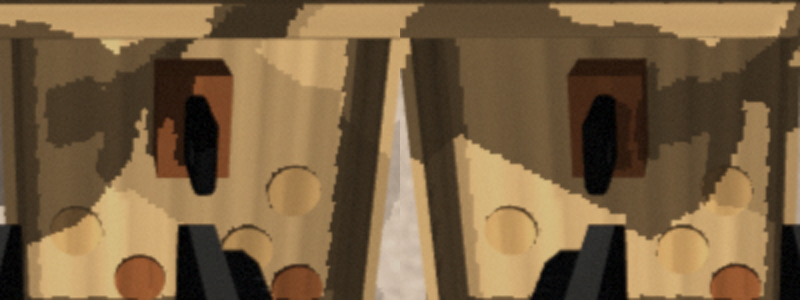

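The drawer is open and the key stands in its reddish rest, with the bow around (202,145) in the left tile and (600,145) in the right. I'll fit the bow's silhouette in both views to get its pose.

```bash
cat > fit.py <<'E'
from h import *
from scipy.optimize import minimize
P=[np.load(f"pics/K{i}.npy") for i in(0,1)]
M=[]
for i,u in enumerate(((374,258),(272,258))):
    g=cv2.imread(f"pics/K{i}.png").max(2); m=(g<22).astype(np.uint8); m[:225]=0; m[284:]=0; m[:,:u[0]-25]=0; m[:,u[0]+25:]=0
    n,l,st,_=cv2.connectedComponentsWithStats(m); k=1+st[1:,4].argmax(); M.append((l==k).astype(np.float32)); print(st[k])
box=np.array([(a,b,z) for a in(-.015,.015) for b in(-.0045,.0045) for z in(0,.038)])
def render(p,i):
    R=Rot.from_euler("zyx",[p[3],p[4],p[5]]).as_matrix(); w=box@R.T+p[:3]; u=np.c_[w,np.ones(8)]@P[i].T; u=u[:,:2]/u[:,2:]
    h=cv2.convexHull(u.astype(np.float32)); m=np.zeros((480,640),np.uint8); cv2.fillConvexPoly(m,(h*256).round().astype(np.int32),255,cv2.LINE_AA,8); return m/255.
sc=np.array([.003,.003,.003,.05,.03,.03])
def cost(v,p0,idx):
    p=p0.copy(); p[idx]+=v*sc[idx]; return sum(np.abs(render(p,i)-M[i]).sum() for i in(0,1))+.3*(v@v)
p0=np.array([.5545,-.170,.048,.1145,0,0])
for idx in([0,1,3],[0,1,2,3],[0,1,2,3,4,5]):
    f=min((minimize(cost,s,args=(p0,idx),method="Nelder-Mead",options=dict(initial_simplex=np.vstack([s,s+np.eye(len(idx))]),maxiter=800)) for s in (np.zeros(len(idx)),np.random.randn(len(idx)))),key=lambda f:f.fun)
    p=p0.copy();p[idx]+=f.x*sc[idx];print(idx,p.round(4),f.fun,M[0].sum())
E
python3 fit.py; python3 - <<'E'
import sys;sys.path.insert(0,'.')
from h import *
P=[np.load(f"pics/K{i}.npy") for i in(0,1)]
print("rest",tri(P[0],(370.5,246.5),P[1],(276,246.5)),plane(P[0],(370.5,246.5),.048),plane(P[1],(276,246.5),.048))
E
```

```text
[366 231  16  49 640]
[263 231  18  49 674]
[0, 1, 3] [ 0.5534 -0.1704  0.048   0.1994  0.      0.    ] 571.6931671859066 640.0
[0, 1, 2, 3] [ 0.5567 -0.1704  0.0386  0.1143  0.      0.    ] 468.5323096683893 640.0
[0, 1, 2, 3, 4, 5] [ 0.5577 -0.1696  0.0397  0.0993 -0.1426  0.0361] 381.1610046813581 640.0
rest [ 0.55387629 -0.17007833  0.04319021] [ 0.55225927 -0.17087016] [ 0.55231391 -0.16966709]
```

```bash
python3 - <<'E'
from h import *
c=.1145;t=[]
box=np.array([(a,b,z) for z in(-.0,.038) for a,b in((-.015,-.0045),(.015,-.0045),(.015,.0045),(-.015,.0045))])
rest=np.array([(a,b,0) for a,b in((-.022,-.015),(.022,-.015),(.022,.015),(-.022,.015))])
rest2=np.array([(a,b,0) for a,b in((-.015,-.022),(.015,-.022),(.015,.022),(-.015,.022))])
R=Rot.from_euler("z",c).as_matrix()
for i,o in enumerate(((335,215),(233,215))):
    im=cv2.imread(f"pics/K{i}.png")[o[1]:o[1]+75,o[0]:o[0]+66]; im=cv2.resize(im,None,fx=6,fy=6,interpolation=cv2.INTER_NEAREST); im=np.clip(im.astype(float)*2.5,0,255).astype(np.uint8)
    P=np.load(f"pics/K{i}.npy")
    for b,col in((box[:4],(255,0,0)),(box[4:],(0,255,0)),(rest,(0,255,255))):
        w=b@R.T+[.5535,-.170,.048]; u=np.c_[w,np.ones(len(w))]@P.T; u=(u[:,:2]/u[:,2:]-o+.5)*6
        cv2.polylines(im,[u.round().astype(np.int32)],True,col,1)
    t.append(im)
cv2.imwrite("pics/m4.png",np.hstack(t)); print(np.hstack(t).shape)
E
```

```text
(450, 792, 3)
```

View pics/m4.png

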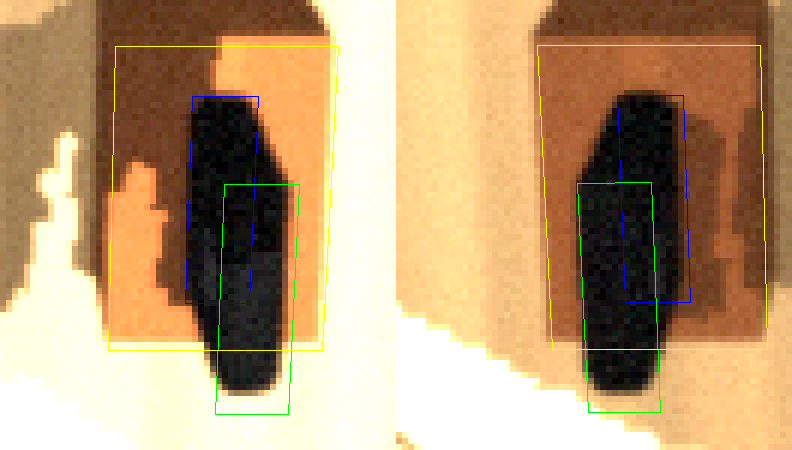

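The box model laid over the picture fits the key to about 1 mm, at roughly (0.5528,-0.1705) with its shoulder at 0.048. I'll grasp it, lift it and check it above the lock.

```bash
cat > grab.py <<'E'
from h import *
c=.1145; Q=q(np.pi+c); G=np.array([.5528,-.1705,.051])
r.command_gripper(.04,80); r.reach(G+[0,0,.08],Q)
print("hit",r.move_straight(G,speed=.08,max_force=8))
print(r.read_state()["eef_pos"])
r.command_gripper(0,80); s=r.read_state(); print(s["grip_width"],s["grip_force"],s["contact_force"])
r.move_straight(G+[0,0,.15],speed=.12); s=r.read_state(); print(s["grip_width"],s["grip_force"],s["contact_force"],s["eef_rot"])
L=np.array([.6167,.2252,.094]); Q2=q(np.pi-.142)
r.reach([L[0],L[1],.2],Q2); r.move_straight([L[0],L[1],.094+.031+.008],speed=.1); r.hold(.2)
im=snap("I0"); s=r.read_state(); print(s["eef_pos"],s["time_s"],s["contact_force"],s["torque"]); P=np.load("pics/I0.npy")
for z in(.094,.102,.13):
    u=P@[*s["eef_pos"][:2],z,1]; print(z,(u[:2]/u[2]).round(1))
u=P@[*L,1]; u=(u[:2]/u[2]).astype(int); o=np.clip(u-[130,100],0,[380,280]); print(o)
t=np.clip(im[o[1]:o[1]+200,o[0]:o[0]+260].astype(float)*1.8,0,255).astype(np.uint8)
cv2.imwrite("pics/m5.png",cv2.resize(t,None,fx=3,fy=3,interpolation=cv2.INTER_CUBIC)[:,:,::-1])
E
python3 grab.py
```

```text
hit False
[ 0.55320524 -0.17066151  0.05156794]
0.008261928213091206 78.04598093032837 [-1.2178982  -0.57507326  4.05274088]
0.007898067344634236 77.851642370224 [ 0.72069034  0.5296255  -0.36217676] [-5.71969882e-02  9.98362562e-01  3.73964817e-04 -7.48574871e-04]
[0.61699282 0.22529013 0.13368959] 21.0833 [-0.13932763 -0.55884779  0.26517371] [-0.0153929  -0.00808407  0.00185234]
0.094 [323.1 277.7]
0.102 [323.1 284.3]
0.13 [323.2 312.4]
[192 177]
```

View pics/m5.png

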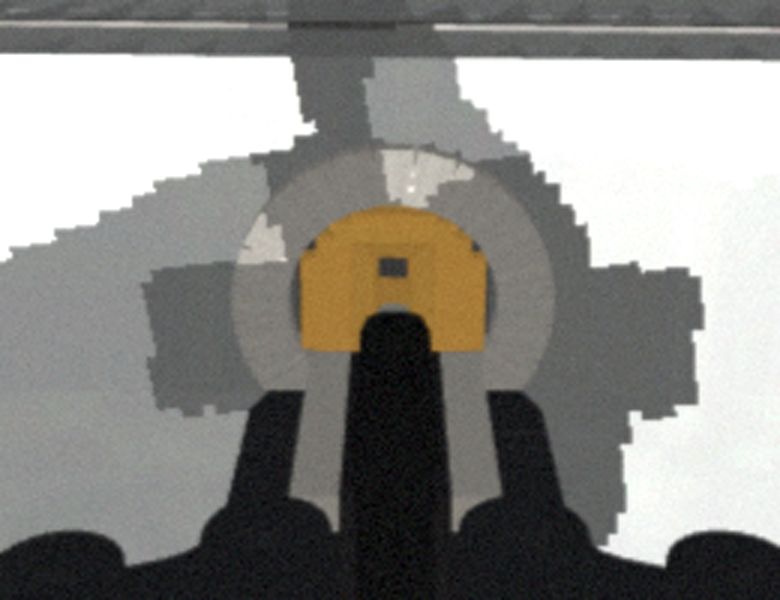

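The key is gripped square, and its tip shows just over the keyway at about (395,305) in the crop, centred sideways. Next is insertion, with force readings on the way down.

```bash
cat > ins.py <<'E'
from h import *
L=np.array([.6167,.2252]); c=-.142; X=np.array([np.cos(c),np.sin(c)]); Y=np.array([-X[1],X[0]]); a=np.pi+c
off=np.zeros(2)
def st(): s=r.read_state(); F=s["contact_force"]; return s["eef_pos"],np.array([F[:2]@X,F[:2]@Y,F[2]]),s
def go(z,dx=0,dy=0,da=0,sp=.03,mf=None):
    p=L+(off[0]+dx)*X+(off[1]+dy)*Y; return r.move_straight([*p,z],q(a+da),speed=sp,max_force=mf)
E
python3 - <<'E'
from ins import *
for z in (.126,.123,.120,.118):   # tip at z-.031
    h=go(z,mf=12); p,F,s=st(); print(z,h,p.round(4),F.round(1),s["torque"].round(2),round(s["time_s"],1))
    if h: break
E
```

```text
0.126 False [0.6165 0.2252 0.1256] [-0.3 -0.  -0.4] [-0.01 -0.05 -0.01] 21.5
0.123 False [0.6166 0.2252 0.1227] [-0.7 -0.9  0.2] [-0.01  0.03 -0.  ] 21.7
0.12 False [0.6165 0.2251 0.1197] [ 0.8 -0.2 -0.4] [ 0.01 -0.02 -0.01] 22.0
0.118 False [0.6166 0.2252 0.1179] [ 0.1 -0.2 -0.9] [ 0.01  0.04 -0.  ] 22.2
```

```bash
python3 - <<'E'
from ins import *
z=.117;i=0
while z>.0955:
    z-=.001;i+=1;sg=1 if i%2 else -1
    go(z,dx=.0006*sg,da=.04*sg,sp=.02); p,F,s=st()
    if i%2==0: print(round(z,4),p[2].round(4),F.round(1),s["torque"].round(2),round(s["time_s"],1))
    if F[2]>30 or s["time_s"]>38: print("stop");break
go(z); r.hold(.2);p,F,s=st();print(z,p.round(4),F.round(1),s["grip_width"],s["grip_force"],s["time_s"])
E
```

```text
0.115 0.1152 [ 0.8  0.2 -0.2] [-0.04 -0.11  0.03] 22.7
0.113 0.1133 [ 3.4 -0.6  0.3] [-0.14 -0.45 -0.03] 23.2
0.111 0.1114 [ 3.1 -0.8  1.2] [-0.13 -0.59  0.03] 23.7
0.109 0.11 [1.  0.1 4.4] [ 0.04 -0.25 -0.02] 24.2
0.107 0.1085 [ 0.1 -0.8  8.6] [-0.26 -0.06  0.05] 24.7
0.105 0.1067 [ 0.1 -0.8  9.2] [-0.29 -0.12  0.02] 25.2
0.103 0.1034 [4.8 1.4 3.1] [ 0.16 -0.98 -0.01] 25.7
0.101 0.1011 [4.8 1.  1.7] [ 0.01 -1.11 -0.04] 26.2
0.099 0.0987 [ 6.4 -0.4 -1. ] [-0.21 -1.22  0.05] 26.7
0.097 0.0975 [ 5.7 -1.4  2.6] [-0.38 -0.96  0.05] 27.2
0.095 0.0974 [ 2.3 -3.6 11.5] [-0.53 -0.35  0.03] 27.7
0.09499999999999999 [0.6173 0.2248 0.0973] [ 0.3 -3.8 12.3] 0.007799381004206702 80.14920830726624 28.175
```

```bash
python3 - <<'E'
from ins import *
r.hold(.2)
for k in range(1,13):
    da=-.145*k
    h=go(.096,da=da,sp=.05); p,F,s=st()
    ex=Rot.from_quat(s["eef_rot"]).as_matrix()[:,0]; act=np.arctan2(ex[1],ex[0])
    print(round(da,2),round((act-a+np.pi)%(2*np.pi)-np.pi,3),p.round(4),F.round(1),s["torque"].round(2),round(s["grip_force"]),round(s["time_s"],2))
    if abs(s["torque"][2])>.8: print("torque stop");break
E
```

```text
-0.14 -0.148 [0.6173 0.2249 0.0974] [ 2.  -2.1  8. ] [-0.44 -0.27 -0.02] 79 28.67
-0.29 -0.293 [0.6173 0.2251 0.0974] [ 1.8 -1.3  8.4] [-0.33 -0.34  0.01] 79 28.96
-0.43 -0.438 [0.6173 0.2252 0.0974] [ 2.1 -0.8  7.8] [-0.25 -0.33  0.  ] 79 29.25
-0.58 -0.583 [0.6173 0.2253 0.0974] [ 1.9 -0.8  7.9] [-0.25 -0.39  0.01] 79 29.54
-0.72 -0.728 [0.6174 0.2254 0.0974] [ 2.2 -1.   8.4] [-0.15 -0.44 -0.02] 79 29.83
-0.87 -0.873 [0.6175 0.2255 0.0974] [2.9 0.1 7. ] [-0.13 -0.43  0.04] 79 30.12
-1.01 -1.018 [0.6175 0.2255 0.0974] [2.6 0.4 8. ] [-0.1  -0.5   0.02] 79 30.42
-1.16 -1.162 [0.6177 0.2256 0.0974] [3.7 0.7 7. ] [-0.06 -0.61  0.1 ] 79 30.71
-1.3 -1.308 [0.6178 0.2256 0.0974] [4.2 0.9 7.7] [ 0.03 -0.68  0.02] 79 31.0
-1.45 -1.452 [0.6179 0.2257 0.0974] [4.3 0.7 7. ] [-0.03 -0.7   0.03] 79 31.29
-1.59 -1.597 [0.618  0.2257 0.0975] [4.2 1.2 6.6] [ 0.03 -0.72 -0.01] 79 31.58
-1.74 -1.742 [0.6181 0.2255 0.0975] [3.  0.6 7. ] [-0.05 -0.86  0.07] 79 31.88
```

```bash
python3 - <<'E'
from ins import *
for da in (-1.78,-1.82):
    go(.096,da=da,sp=.03); r.hold(.3); p,F,s=st(); print(da,p.round(4),F.round(1),s["torque"].round(2),s["grip_width"],round(s["grip_force"]),round(s["time_s"],2))
im=snap("E0"); t=cv2.imread("pics/E0.png"); t=np.clip(t[140:420,130:510].astype(float)*1.8,0,255).astype(np.uint8); sc=r.get_image("scene")[150:330,220:520,::-1]
cv2.imwrite("pics/m6.png",np.hstack([cv2.resize(t,(400,295)),cv2.resize(sc,(400,295))]))
E
```

```text
-1.78 [0.6181 0.2255 0.0975] [4.2 1.3 5.3] [-0.13 -0.81  0.  ] 0.007895471682024018 79 32.42
-1.82 [0.6181 0.2255 0.0975] [ 5.  -0.4  6.1] [-0.14 -0.79  0.05] 0.007954287029788641 79 32.98
```

View pics/m6.png

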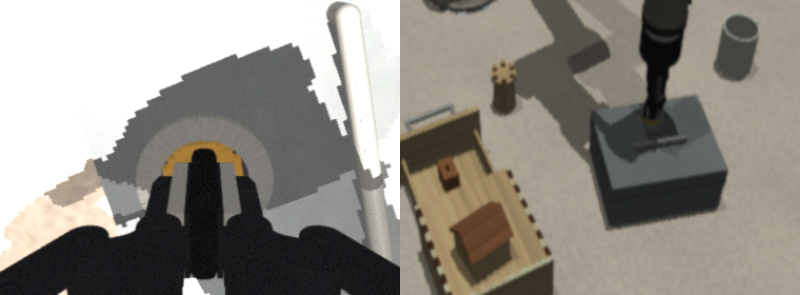

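The wrist view shows the bow still in line with the turned fingers and the shoulder down on the lock face. The scene view shows the house, tower and mug where they were.

```bash
python3 -c "
from workcell import r
print(r.finish_job())"
```

```text
the job is handed in; nothing more can be done
None
```

I handed the job in at about 33 s with the drawer open about 0.138 m, the key fully home in the lock, turned clockwise to about 1.8 rad of tool rotation, and still gripped at about 79 N. The hand-in returned no verdict. I inferred the cylinder angle from the tool because it can't be read directly. The house, tower and mug showed in place in the last picture; the jar was out of frame, well clear of the arm's path.

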